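# Take the filter out of the bench dust extractor for inspection

### The job

Take the filter out of the bench dust extractor for inspection: give the captive knob on its service flap a quarter turn counter-clockwise to unlock it, swing the flap up and over until it stands open past upright, and draw the filter cassette straight up out of its guides. Bring it over the middle of the shallow metal tray and finish while still holding it there, upright and still, its long side in line with the tray's long side and its lower edge about 5 cm above the tray, so that loose dust falls into the tray. Leave the flap open, and leave the tray, paint bottle, glue jar, wooden plinth and brush where they are.

Things in the scene. Friction and masses are not known exactly. Their poses are not given: they have to be found in the camera images.
- unit: bench dust extractor, a grey sheet-metal box fixed to the bench, 240 mm wide (its y), 240 mm deep (its x, from -110 mm at the louvred front to +130 mm), top at z = 155 mm, with a 50 mm long black outlet pipe behind. Origin on the bench; its x points from the louvred front to the back, y along its width, z up. The front half of the top is the service flap; the rear deck is flat with slots and a rocker switch.
- flap (a joint): angle of the service flap: 0 shut, 1.57 upright, stop at 2.0. A plate 138 mm long (unit x -118 to +20 mm), 236 mm wide (unit y), 5 mm thick, front edge 8 mm proud of the housing. It opens upward about a hinge line along the unit's y. Friction hinge: stays where left; lifting it at the knob takes about 5 N. Held shut while the knob is locked.
- flap_hinge (a point): middle of the flap's hinge line, at unit x = +20 mm, y = 0, z = 155 mm. The shut flap's top face is 160 mm above the bench; standing open its free edge reaches up to 295 mm, so carry the cassette away clear of it.
- knob (a joint): angle of the captive quarter-turn knob on the flap: 0 locked (grip bar across the unit, along its y), grows counter-clockwise seen from above to the stop at 1.57 (bar pointing front to back). The flap is free from about 1.2. Turning takes about 0.06 N m.
- knob_grip (a point): on the knob's axis, 23 mm above the flap's top face and 7 mm below the knob's top, 98 mm in front of the hinge line and 28 mm above it when the flap is shut; it moves with the flap. The knob is a straight black bar 40 mm long, 12 mm thick and 30 mm high, standing square on the flap; nothing else stands beside it. The point's x axis is across the bar's thickness, its y along the bar, z along the knob's axis away from the flap.
- filter_center (a point): centre of the filter cassette's frame. The cassette is a plate 200 mm long (its y), 22 mm thick (its x) and 105 mm high (its z), metal frame with pleated paper, about 0.3 kg, this point 52.5 mm above its lower edge. At the start it stands upright under the flap, its long side along the unit's y, in vertical guides at unit x = -55 mm, with 2 to 3 mm play, lower edge 10 mm above the bench; its lower edge must rise above 155 mm to be clear of the housing.
- filter_tab (a point): grip point on the cassette's pull tab, 74.5 mm above filter_center, 22 mm above the frame's top edge and 10 mm below the tab's top; 137 mm above the bench when seated. The tab is a black block 36 mm along the cassette's length, 16 mm thick and 32 mm high on the middle of the frame's top edge; free room on both ends of its 36 mm.
- filter: the same cassette; origin at the middle of its lower edge
- tray: shallow open metal tray on the bench, 180 mm (its x) by 280 mm (its y, the long side), rim 22 mm high, loose. Origin at the centre of its underside.
- paint_bottle: white paint bottle, 64 mm diameter, 170 mm high, standing loose; origin under its centre; leave alone
- glue_jar: glass jar with a lid, 72 mm diameter, 90 mm high, standing loose; origin under its centre; leave alone
- plinth: wooden plinth block 110 x 200 x 45 mm with a round hole in its top, loose; origin under its centre; leave alone
- brush: paint brush lying on the bench; leave alone

How it is judged:
On the way, in this order (a step that is already met when the one before it is completed fails the run):
1. the knob is turned to its unlocked position (value of joint knob above 1 rad), for 0.1 s.
2. the flap stands open, the cassette still in its guides (value of joint flap above 1.4 rad and z of filter in the frame of unit below 0.05 m), for 0.1 s.
3. the cassette is drawn up out of the housing, held in the fingers (z of filter in the frame of unit above 0.155 m and contact force between the fingers and filter above 0.5 N), for 0.1 s.
At the end, for the whole second after the job is handed in: The gripper still holds the cassette, at rest, off tray and housing: centre within 50 mm (horizontally) of the tray's centre, lower edge 30 to 120 mm above the bench, upright within 0.2 rad, long side within 0.26 rad of the tray's; flap still open beyond 1.4 rad (horizontal distance between filter_center and tray below 0.05 m and height (world z) of filter between 0.03 and 0.12 m and angle between filter_center's own z axis and vertical below 0.2 rad and angle between the y axis of filter_center and the y axis of tray, either way round below 0.26 rad and linear speed of filter below 0.03 m/s and contact force between the fingers and filter above 0.5 N and contact force between filter and tray below 0.1 N and contact force between filter and unit below 0.1 N and value of joint flap above 1.4 rad); the arm keeps its last pose, push and grip.
It fails at once if the tray is pushed away by more than 40 mm (distance of tray from where it was at the start of the episode above 0.04 m).
It fails at once if a bystander is moved by more than 40 mm (distance of any of paint_bottle, glue_jar, plinth, brush from where it was at the start of the episode above 0.04 m).
It also fails if it takes over 66 s, if anything falls off the work surface, if the arm or the gripper's body presses on something with over 40 N, if the wrist force passes 120 N, or if a joint passes its speed limit or range.

### The arm

A 6-joint arm with a two-finger parallel gripper is mounted at the origin on the work surface. World frame = base frame: x ahead of the robot, y to its left, z up, the work surface at z = 0. Lengths are in m, angles in rad, forces in N, time in s.
With the tool pointing down it reaches from about 0.35 to 0.975 m from the base axis. Payload 7.1 kg.
Tool frame: the origin (TCP) lies midway between the tips of the shut fingers; the grasp point (between the pads) lies 19 mm behind it (tcp_to_grasp is the distance from the TCP to the grasp point, in m); z points along the fingers, y is the line along which they close (so a half turn about z gives the same grasp; the last joint's range is limited). The gripper opens to 88 mm and grips with 3 to 60 N. Pads are 20 mm wide; open, the fingers measure 115 mm over their backs; the gripper's body (75 mm by 178 mm) begins 61 mm behind the grasp point.
Start: joints at [1.261, 0.423, 1.63, -0, 1.089, -0.019], TCP at [0.179, 0.599, 0.223] pointing down, gripper open.
Joint ranges: [-3, 3], [-0.9, 2.11], [0.09, 2.58], [-1.31, 4.45], [0.11, 2.69], [-2.54, 2.54]. Speed limits (rad/s): [2.39, 2.39, 3.01, 3.14, 3.14, 3.14].

### API

Orientations are given as [roll, pitch, yaw] about the fixed x, y, z axes, in that order (R = Rz(yaw) Ry(pitch) Rx(roll)).
In Python, from workcell import movep, line_to, move_joints, open_gripper, grasp, hold, ik, grab_frame, IKError, hand_in, read_clock, read_joints, read_joint_vel, read_tau, read_tcp_pos, read_eef_rot, read_ft_force, read_moment, read_grip_width, read_grasp_force, tcp_to_grasp gives the robot as it stands. Calls block until the motion is done:
- movep(position, orientation): joint-space move of the TCP to a pose.
- line_to(position, attitude=None, vel=0.15, threshold=None): straight line of the TCP; attitude=None keeps the orientation; vel is the mean speed in m/s. With threshold (N) it stops when the force on the tool has changed by that much, and returns True; else False.
- move_joints(angles): joint-space move.
- open_gripper() and grasp(grip_force=None): open the fingers fully, or close them until they stop; grip_force is the grip in N (None keeps the last).
- hold(seconds).
- ik(position, orientation): joint angles nearest the present ones, or None.
- grab_frame(name): name is "side" or "top"; returns a dict with "color" (420x560x3 uint8, red, green, blue), "K" (3x3 intrinsics, pixels), "k1" (the pictures are not rectified: a ray, as slopes to the right and down, at radius r is drawn at 1 + k1 r^2 times it, then the intrinsics apply), "view" (4x4, takes a point from world to camera coordinates). Camera axes: x right, y down, z forward; pixel columns grow to the right and rows downward; lengths in m; the calibration is good to about 2 mm. A picture is of the moment at which its call begins. There is no depth.
A pose or a line that the arm cannot do raises IKError and nothing moves.
- hand_in(): hands the job in; it is judged then, once.
Readings, each from a call of its own:
- read_clock(): time.
- read_joints(): joint angles.
- read_joint_vel(): joint speeds.
- read_tau(): joint torques, N m.
- read_tcp_pos(): TCP position.
- read_eef_rot(): TCP orientation.
- read_ft_force(): force on the tool from outside, world axes, zero at the start.
- read_moment(): the same for the moment, N m.
- read_grip_width(): finger opening in m.
- read_grasp_force(): force on a finger pad.
Only numpy, scipy, OpenCV 4.12 (cv2) and the standard library are available. Lean on these libraries where they do the work, as an engineer would, in place of code of your own. Each camera call takes 0.05 s, during which the arm holds its last target. There are 200 camera calls.

## Working session

There is one attempt and no reset: what is moved stays moved. The work goes in short steps, each a Python script; the robot and the scene stay as the last script left them, time stands still between calls to the robot, and variables do not carry over. Pictures are saved under pics/ and viewed, at most 10 in all, crops included, and the job is handed in when it is done.

```bash
ls; mkdir -p pics
python3 - <<'E'
from workcell import *
import cv2, numpy as np
for n in("top","side"):
    f=grab_frame(n); cv2.imwrite(f"pics/{n}0.png",cv2.resize(f["color"][:,:,::-1],None,fx=1.4,fy=1.4))
    print(n,f["K"].tolist(),f["k1"],np.round(f["view"],3).tolist())
    np.savez(f"{n}0.npz",**f)
print(read_eef_rot(),tcp_to_grasp if not callable(tcp_to_grasp) else tcp_to_grasp(),read_clock())
E
```

```text
pics
top [[503.831520703379, 0.0, 278.3073534157648], [0.0, 503.831520703379, 208.76903383740458], [0.0, 0.0, 1.0]] -0.054643433969399066 [[0.019, -0.999, 0.025, -0.031], [-0.989, -0.022, -0.147, 0.479], [0.147, -0.022, -0.989, 1.347], [0.0, 0.0, 0.0, 1.0]]
side [[474.89704605934855, 0.0, 286.96808065146104], [0.0, 474.89704605934855, 208.7568914791813], [0.0, 0.0, 1.0]] -0.11811755670643234 [[0.852, -0.524, -0.023, -0.404], [-0.311, -0.47, -0.826, 0.257], [0.422, 0.711, -0.563, 1.091], [0.0, 0.0, 0.0, 1.0]]
[-3.14023306e+00 -1.43451319e-05  2.85078723e+00] 0.0187 0.1
```

View pics/top0.png

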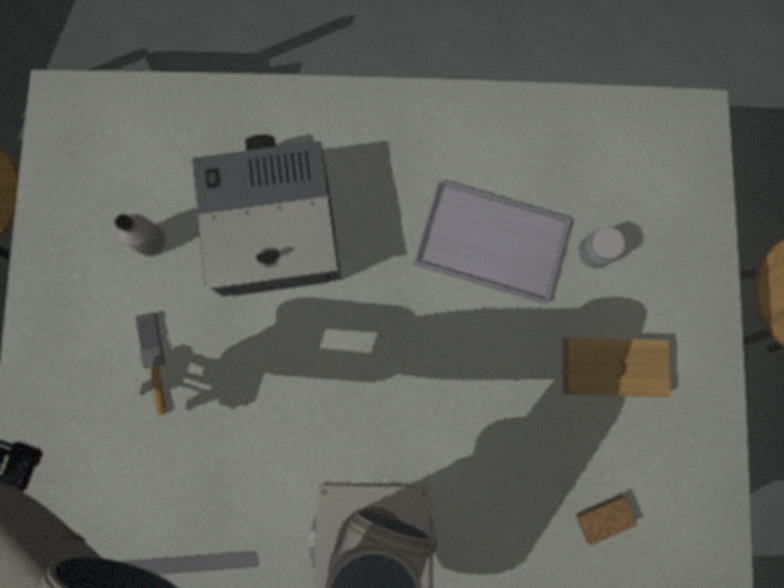

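View pics/side0.png

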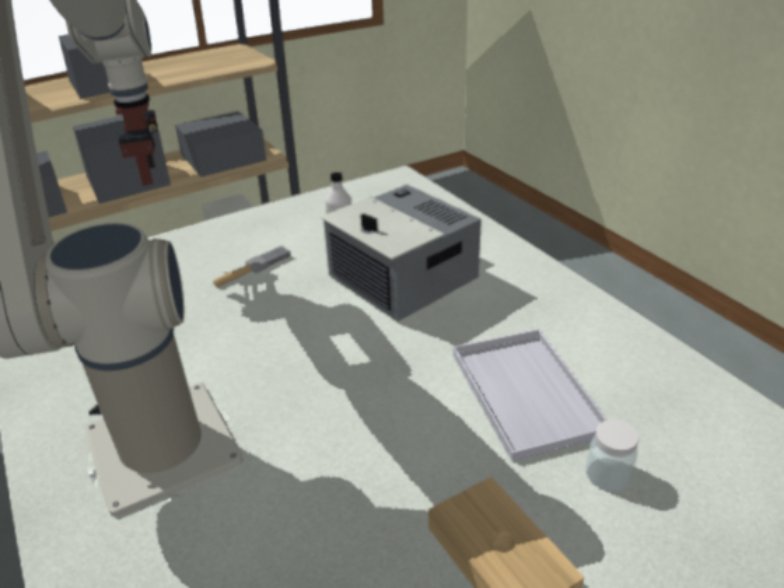

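Top view (×1.4 px): unit flap with corners near (199,212), (327,196), (340,275), (210,287), knob at (268,257), and tray corners at (445,182), (572,217), (550,300), (417,263). The side view shows the knob at (369,222). Next I'll locate these by mask.

```bash
cat > h.py <<'E'
import numpy as np, cv2
from scipy.optimize import brentq
def slopes(f,uv):
    K=f["K"];d=np.array([(uv[0]-K[0,2])/K[0,0],(uv[1]-K[1,2])/K[1,1]]);rd=np.linalg.norm(d)
    if rd<1e-9:return d
    r=brentq(lambda r:r*(1+float(f["k1"])*r*r)-rd,0,1.2);return d*r/rd
def ray(f,uv):
    V=np.array(f["view"]);R=V[:3,:3];t=V[:3,3];s=slopes(f,uv)
    return -R.T@t, R.T@np.array([s[0],s[1],1])
def onz(f,uv,z):
    o,d=ray(f,uv);return o+d*(z-o[2])/d[2]
def tri(f1,u1,f2,u2):
    A=[];b=[]
    for f,u in((f1,u1),(f2,u2)):
        o,d=ray(f,u);d/=np.linalg.norm(d);P=np.eye(3)-np.outer(d,d);A.append(P);b.append(P@o)
    return np.linalg.solve(sum(A),sum(b))
def proj(f,p):
    V=np.array(f["view"]);c=V[:3,:3]@p+V[:3,3];s=c[:2]/c[2];s=s*(1+float(f["k1"])*(s@s))
    return s*np.diag(f["K"])[:2]+f["K"][:2,2]
E
python3 - <<'E'
from h import *
T=np.load("top0.npz");S=np.load("side0.npz");c=T["color"].astype(int)
# tray: bluish
m=((c[:,:,2]-c[:,:,1]>5)).astype(np.uint8)
m[:, :285]=0;m[:120]=0;m[225:]=0;m[:,412:]=0
m=cv2.morphologyEx(m,cv2.MORPH_OPEN,np.ones((3,3)))
cs=max(cv2.findContours(m,0,2)[0],key=cv2.contourArea)
w=np.array([onz(T,p[0],.022)[:2] for p in cs])
print("tray",cv2.minAreaRect(w.astype(np.float32)),cv2.contourArea(cs))
# knob
k=(c.max(2)<60).astype(np.uint8);print("knobpx",c[183,191])
n,l,st,ce=cv2.connectedComponentsWithStats(k[165:200,165:215]);print(st,ce+[165,165])
cr=c[85:220,125:255].astype(np.uint8)[:,:,::-1]
cv2.imwrite("pics/c1.png",cv2.resize(cr,None,fx=4.4,fy=4.4,interpolation=cv2.INTER_CUBIC))
s=S["color"];ks=(s.max(2)<60).astype(np.uint8)
n,l,st,ce=cv2.connectedComponentsWithStats(ks[145:175,245:285]);print(st,ce+[245,145])
E
```

```text
tray ((0.5382224917411804, -0.21863654255867004), (0.014238154515624046, 0.011275481432676315), 1.367102026939392) 11.0
knobpx [38 40 39]
[[   0    0   50   35 1616]
 [  19   13   16   11  118]
 [  40   33   10    2   15]
 [  37   34    1    1    1]] [[189.15284653 181.75804455]
 [191.51694915 183.05084746]
 [210.2        198.66666667]
 [202.         199.        ]]
[[   0    0   40   30 1093]
 [  14    9   10   11   92]
 [   0   26    6    4   15]] [[264.84537969 159.31930467]
 [263.30434783 159.45652174]
 [246.66666667 172.93333333]]
```

View pics/c1.png

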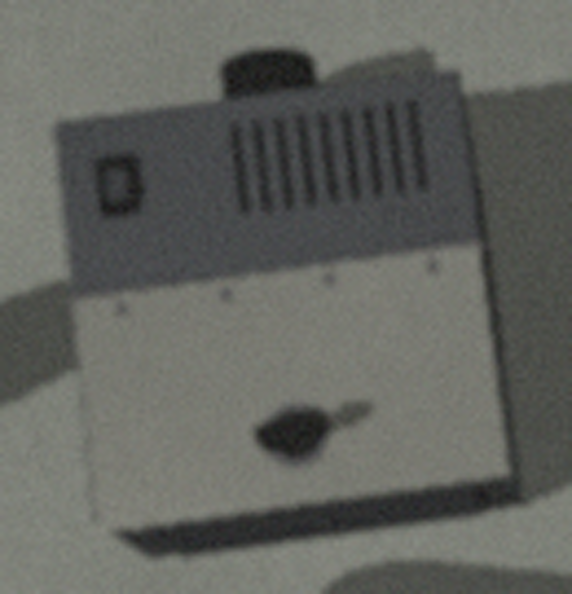

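Run:
```python
from h import *
T=np.load("top0.npz");S=np.load("side0.npz")
g=lambda p,z:onz(T,(np.array(p)+.5)/4.4-.5+[125,85],z)
g2=lambda p,z:onz(T,(np.array(p)+.5)/1.4-.5,z)
# unit-frame correspondences
pts=[((57,122),.155,(.13,.12)),((460,72),.155,(.13,-.12)),((73,297),.16,(.02,.118)),((481,242),.16,(.02,-.118)),((98,523),.16,(-.118,.118)),((517,480),.16,(-.118,-.118))]
W=np.array([g(p,z)[:2] for p,z,_ in pts]);U=np.array([u for *_,u in pts])
Wc,Uc=W-W.mean(0),U-U.mean(0)
a=np.angle(np.sum((Wc[:,0]+1j*Wc[:,1])*np.conj(Uc[:,0]+1j*Uc[:,1])))
R=np.array([[np.cos(a),-np.sin(a)],[np.sin(a),np.cos(a)]])
o=W.mean(0)-R@U.mean(0);print("unit",o,a,"res mm",np.round(1000*(W-o-U@R.T),1).tolist())
k=tri(T,(191.5,183.05),S,(263.3,159.45));print("knob tri",k,"pred",o+R@[-.078,0], "top-only z.176",onz(T,(191.5,183),.178))
t=np.array([g2(p,.022)[:2] for p in((445,181),(573,217),(550,301),(416,263))])
print("tray",t.mean(0),np.linalg.norm(np.roll(t,-1,0)-t,axis=1),"dirs",np.arctan2(*((t[1]-t[0]+t[2]-t[3])[::-1])))
```

```text
unit [0.59729153 0.2108005 ] 0.15520292531803448 res mm [[-2.0, -0.6], [-2.8, 1.7], [-0.2, 1.1], [1.5, 0.6], [4.9, 0.3], [-1.4, -3.1]]
knob tri [0.52003414 0.19812698 0.17328844] pred [0.52022908 0.19874322] top-only z.176 [0.51829747 0.19779679 0.178     ]
tray [ 0.5935919  -0.23373785] [0.27064997 0.18076635 0.27778467 0.18052805] dirs -1.8267649771697063
```

```bash
cat >> h.py <<'E'
from scipy.spatial.transform import Rotation as Ro
A=0.155; O=np.array([.5973,.2108,0]); RU=Ro.from_euler('z',A)
W=lambda u:O+RU.apply(u)                      # unit -> world
G=0.0187
def tool(grip_u,psi,th=0):                    # grasp point (unit), yaw, tilt about unit y
    R=RU*Ro.from_euler('y',th)*RU.inv()*Ro.from_euler('xyz',[np.pi,0,psi])
    return W(grip_u)+R.apply([0,0,G]),R.as_euler('xyz')
def knobpose(th,psi,dr=.0,r=None):            # grip point on opening flap
    v=Ro.from_euler('y',th).apply([-.098,0,.030+dr]); return tool(v+[.02,0,.155],psi,th)
E
cat > s1.py <<'E'
from workcell import *; from h import *
P0=A+np.pi/2; P1=P0+1.55
for d in range(0,100,10):
    q=ik(*knobpose(np.radians(d),P1)); print(d,None if q is None else np.round(q,2))
p=read_tcp_pos(); line_to([p[0],p[1],.31],vel=.25)
t,e=knobpose(0,P0,.10); movep(t,e); 
t,e=knobpose(0,P0); print("touch",line_to(t,vel=.12,threshold=15))
grasp(30); print("w",read_grip_width(),read_ft_force(),read_tcp_pos(),t,read_clock())
f=grab_frame("side");cv2.imwrite("pics/s1.png",cv2.resize(f["color"][100:260,180:380,::-1],None,fx=3,fy=3))
E
python3 s1.py
```

```text
0 [ 0.34  0.4   1.82  0.    0.92 -1.36]
10 [ 0.33  0.46  1.69  0.03  1.17 -1.39]
20 [ 0.31  0.53  1.55  0.05  1.4  -1.41]
30 [ 0.3   0.62  1.41  0.07  1.62 -1.42]
40 [ 0.29  0.72  1.27  0.09  1.84 -1.42]
50 [ 0.28  0.83  1.13  0.11  2.05 -1.42]
60 [ 0.27  0.94  1.    0.13  2.25 -1.41]
70 [ 0.27  1.05  0.87  0.17  2.44 -1.38]
80 [ 0.27  1.16  0.75  0.22  2.62 -1.34]
90 None
touch False
w 0.01175903247870936 [ 3.11612589 -0.56987109 -2.27639197] [0.52069459 0.1987834  0.16634842] [0.5202351  0.19875835 0.1663    ] 4.6417
```

View pics/s1.png

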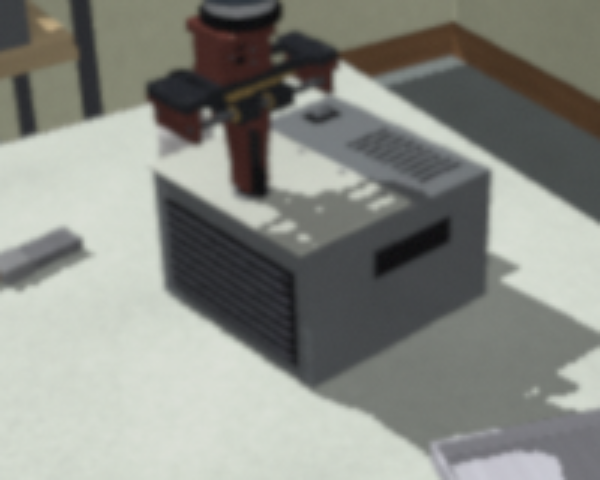

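The knob is gripped (width 11.8 mm, bar between the fingers near px (250,180)). Next: turn it and lift.

```bash
cat > s2.py <<'E'
from workcell import *; from h import *
P1=A+np.pi/2+1.55
q=list(read_joints()); 
for k in range(1,3):
    q2=q.copy(); q2[5]-=1.55*k/2; move_joints(q2); print("turn",read_joints()[5]-q[5],read_grip_width(),np.round(read_ft_force(),1),np.round(read_moment(),2))
for d in range(8,77,8):
    t,e=knobpose(np.radians(d),P1)
    line_to(t,e,vel=.06)
    F=np.round(read_ft_force(),1); print(d,F,round(read_grip_width(),4))
    if np.linalg.norm(F)>45 or read_grip_width()<.009: print("STOP");break
print(read_clock())
f=grab_frame("side");cv2.imwrite("pics/s2.png",cv2.resize(f["color"][60:260,180:430,::-1],None,fx=3,fy=3))
E
python3 s2.py
```

```text
turn -0.7730812642979807 0.011794415432871398 [-3.1 -2.6  3.5] [-0.62  0.62  0.01]
turn -1.5488622188612535 0.01204255031708817 [-4.5 -8.5  6.6] [-1.43  0.81 -0.04]
8 [-4.9 -6.8  4.6] 0.0119
16 [-6.1 -7.5  4.1] 0.0115
24 [-6.8 -6.4  5.7] 0.0118
32 [-6.6 -6.   7.4] 0.0114
40 [-7.3 -6.7  7.8] 0.0116
48 [-7.6 -7.2  8.3] 0.0117
56 [-6.7 -5.3  8.2] 0.0119
64 [-5.5 -5.8  9.7] 0.0118
72 [-3.8 -4.9  9.6] 0.0115
9.6667
```

View pics/s2.png

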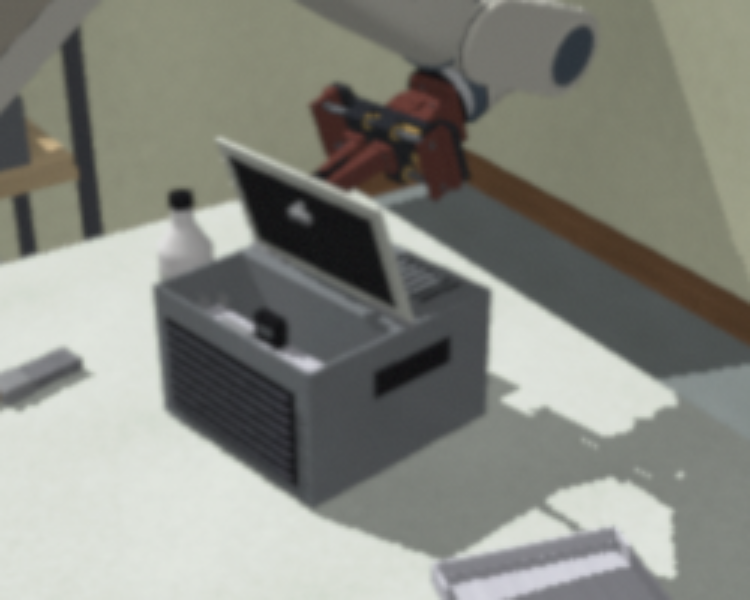

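The side view shows the flap at about 72°, the knob still gripped from behind, and the cassette tab seated at px (268,328). Next I'll release, go round to the front and push the flap past upright.

```bash
cat > s3.py <<'E'
from workcell import *; from h import *
P1=A+np.pi/2+1.55
open_gripper()
R=Ro.from_euler('xyz',read_eef_rot()); p=read_tcp_pos()
b=p-R.apply([0,0,.05]); line_to(b,vel=.15)
line_to(b+[0,0,.16],vel=.2)
t,e=tool([-.11,0,.40],P1); movep(t,e)
grasp(10)
t,e=tool([-.11,0,.245+G],P1); print(line_to(t,e,vel=.2,threshold=15))
t,e=tool([.036,0,.245+G],P1); print("push",line_to(t,e,vel=.08,threshold=20), np.round(read_ft_force(),1), RU.inv().apply(read_tcp_pos()-O),read_clock())
f=grab_frame("side");cv2.imwrite("pics/s3.png",cv2.resize(f["color"][60:260,180:430,::-1],None,fx=3,fy=3))
E
python3 s3.py
```

```text
Traceback (most recent call last):
  File "s3.py", line 6, in <module>
    line_to(b+[0,0,.16],vel=.2)
    ~~~~~~~^^^^^^^^^^^^^^^^^^^^
workcell.IKError: the arm cannot follow that straight line within its joint ranges
```

```bash
sed -i '/^open_gripper/d; s/^b=p-.*/b=p/; s/^line_to(b+.*/def up(th,dx,dz): line_to(b+RU.apply([dx,0,dz]),(RU*Ro.from_euler("y",th-1.2566)*RU.inv()*R).as_euler("xyz"),vel=.15)\nup(.9,.0,.08); up(.5,0,.17)/' s3.py; sed -i 's/^R=Ro/print(RU.inv().apply(read_tcp_pos()-O),read_grip_width())\nR=Ro/' s3.py; python3 s3.py
```

```text
[ 4.77848460e-02 -1.20032666e-05  2.66386087e-01] 0.08827445026167531
False
push False [-5.1 -1.8 -2.5] [ 3.53479151e-02 -7.34615894e-05  2.44774646e-01] 17.8167
```

View pics/s3.png

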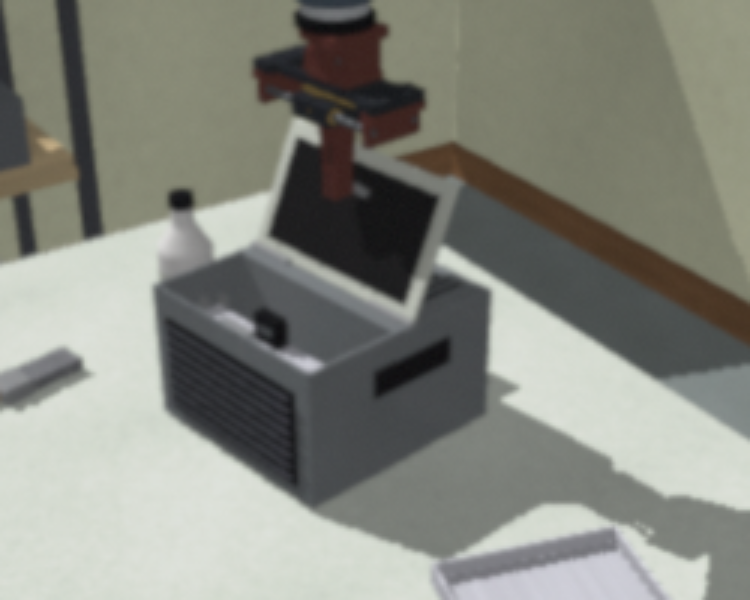

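The flap now stands past upright, leaning back (about 1.8 rad), and the tab at px (268,328) is accessible. Next I'll grasp the tab and draw the cassette.

```bash
cat > s4.py <<'E'
from workcell import *; from h import *
P1=A+np.pi/2+np.pi/2
t,e=tool([-.055,0,.245+G],P1); line_to(t,e,vel=.15)
open_gripper()
t,e=tool([-.055,0,.137],P1); print("touch",line_to(t,e,vel=.1,threshold=12),np.round(read_ft_force(),1))
f0=np.array(read_ft_force()); grasp(45); print("w",read_grip_width(),read_grasp_force(),np.round(read_ft_force()-f0,1))
p=np.array(read_tcp_pos())
for dz in(.03,.08,.13,.20):
    s=line_to(p+[0,0,dz],vel=.08,threshold=25); print(dz,s,np.round(read_ft_force()-f0,1),round(read_grip_width(),4))
    if s:break
print(read_clock())
f=grab_frame("side");cv2.imwrite("pics/s4.png",cv2.resize(f["color"][40:260,180:430,::-1],None,fx=2.7,fy=2.7))
E
python3 s4.py
```

```text
touch False [ 0. -0. -0.]
w 0.035537277981521356 44.999964237213135 [ 0.1 -0.8 -0.1]
0.03 False [-0.2  0.  -2.6] 0.0362
0.08 False [ 0.3  0.3 -2.4] 0.0357
0.13 False [ 0.8 -1.  -3. ] 0.0358
0.2 False [-0.2 -0.5 -1.7] 0.0357
25.3667
```

View pics/s4.png

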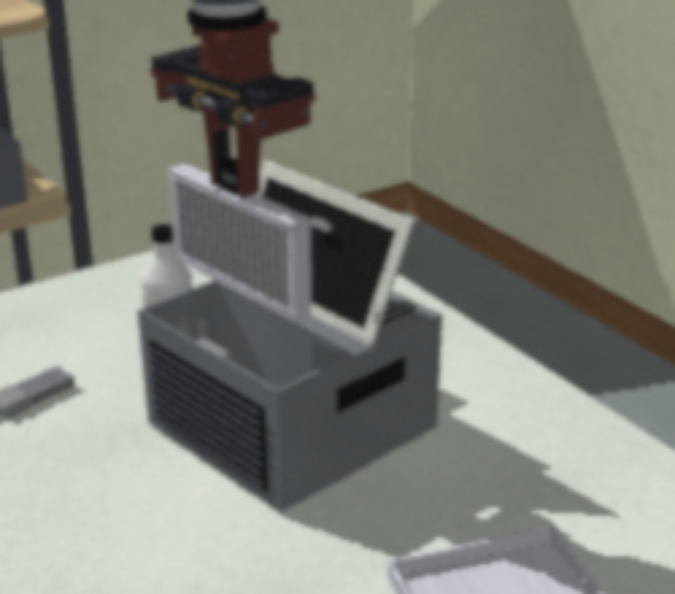

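The cassette is out and upright, hanging from the fingers and clear of the flap. Next I'll carry it over the tray.

```bash
cat > s5.py <<'E'
from workcell import *; from h import *
p=np.array(read_tcp_pos()); line_to(p+RU.apply([-.03,0,.0]),vel=.1)
ty=-.256; psi=ty+np.pi
T=np.array([.5936,-.2337])
zf=.058+.127-G
e=[np.pi,0,psi]
line_to([*T,p[2]],e,vel=.12)
line_to([*T,zf],e,vel=.1); hold(.5)
print(read_tcp_pos(),read_grip_width(),read_grasp_force(),read_clock())
for n in("top","side"):
    f=grab_frame(n);np.savez(n+"5.npz",**f);cv2.imwrite(f"pics/{n}5.png",cv2.resize(f["color"][:,:,::-1],None,fx=1.4,fy=1.4))
E
python3 s5.py
```

```text
[ 0.59360175 -0.23370637  0.16634168] 0.03557004636882599 44.999268651008606 31.8333
```

View pics/side5.png

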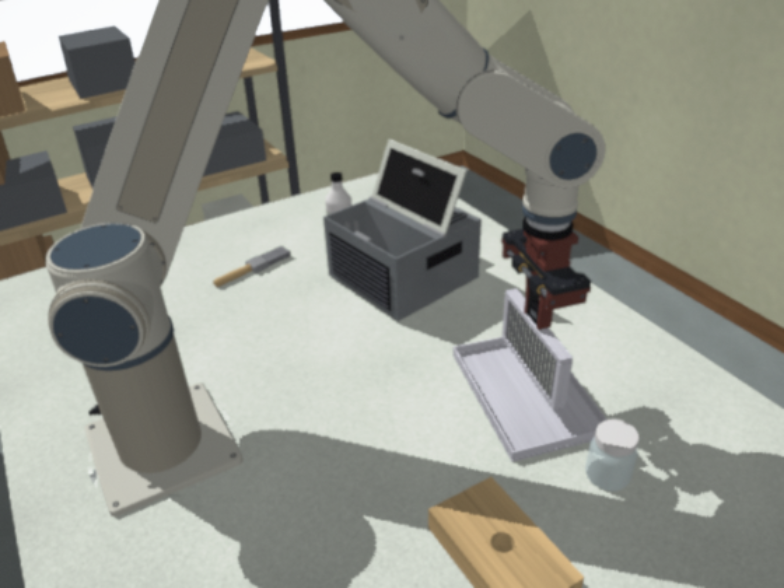

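View pics/top5.png

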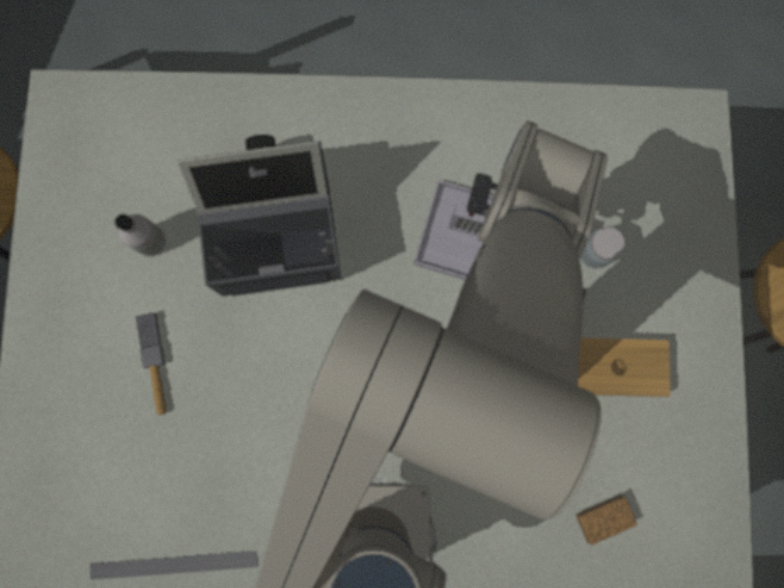

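The pictures show the cassette held upright over the tray (side px (535,360)), parallel to the tray's long edges, with the flap open and the bystanders unmoved.

```bash
python3 -c "
from workcell import *
print(hand_in())"
```

```text
the job is handed in; nothing more can be done
None
```

I handed the job in with the cassette held upright and still over the middle of the tray, its lower edge at about 58 mm above the bench, the flap open past upright, and the tray and other items looking unmoved in the last pictures; it took about 32 s, and no verdict was returned.

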